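Set out a watchmaker's bench for casing up

ROBOT

A 6-joint arm with a two-finger parallel gripper is mounted at the origin on the work surface. World frame = base frame: x ahead of the robot, y to its left, z up, the work surface at z = 0. Lengths are in m, angles in rad, forces in N, time in s.
With the tool pointing down it reaches from about 0.375 to 0.925 m from the base axis. Payload 5.7 kg.
Tool frame: the origin (TCP) lies midway between the tips of the shut fingers; the grasp point (between the pads) lies 19 mm behind it; z points along the fingers, y is the line along which they close (so a half turn about z gives the same grasp; the last joint's range is limited). The gripper opens to 88 mm and grips with 3 to 60 N. Pads are 20 mm wide; open, the fingers measure 115 mm over their backs; the gripper's body (75 mm by 178 mm) begins 61 mm behind the grasp point.
Start: joints at [-1.43, 0.359, 1.51, -0, 1.272, -0.115], TCP at [0.152, -0.58, 0.223] pointing down, gripper open.
Joint ranges: [-2.97, 2.97], [-1.01, 2.36], [0.21, 2.38], [-0.96, 4.11], [0.2, 2.71], [-2.98, 2.98]. Speed limits (rad/s): [2.39, 2.39, 3.14, 3.14, 3.14, 3.14].

INTERFACE

Orientations are given as a unit quaternion [x, y, z, w].
In Python, from bench import move_ptp, servo_line, goto_joints, move_gripper, sleep, inverse_kinematics, capture, PlanningError, close_job, spot_in, silhouettes, current_clock, current_joint_pos, current_qvel, current_joint_torque, current_position, current_orientation, current_force, current_torque, current_finger_gap, current_grip_force gives the robot as it stands. Calls block until the motion is done:
- move_ptp(position, orientation): joint-space move of the TCP to a pose.
- servo_line(position, orientation=None, rate=0.15, contact_N=None): straight line of the TCP; orientation=None keeps the orientation; rate is the mean speed in m/s. With contact_N (N) it stops when the force on the tool has changed by that much, and returns True; else False.
- goto_joints(angles): joint-space move.
- move_gripper(opening): finger opening in m; the grip force is fixed at half the most; returns when the fingers have stopped.
- sleep(seconds).
- inverse_kinematics(position, orientation): joint angles nearest the present ones, or None.
- capture(name): name is "scene" or "top"; returns a dict with "image" (384x512x3 uint8, blue, green, red), "range_z" (384x512 float32, m along the optical axis (not along the pixel's ray), 0 where there is no reading), "intrinsics" (3x3 intrinsics, pixels), "R" (3x3) and "t" (3): a world point X has camera coordinates R X + t. Camera axes: x right, y down, z forward; pixel columns grow to the right and rows downward; lengths in m; the calibration is good to about 2 mm. A picture is of the moment at which its call begins.
A pose or a line that the arm cannot do raises PlanningError and nothing moves.
- close_job(): hands the job in; it is judged then, once.
Trained networks look in the newest picture that a camera, given by its name, has taken for a name from the list of things; names that differ only in an ending like _2 or _b are one class to them, and where a whole thing is asked for, a point or a joint stands for the part that bears it (a point fixed in the world has none). Each returns a list of dicts, best first, with "conf" (0 to 1); they miss things now and then, are a little off and sometimes report something else, mostly with a low value. They report only what shows in the picture. A call takes as long as a camera call. They do not tell look-alikes from the thing itself.
- spot_in(camera, query): "xy" ([column, row] in pixels, amid what is visible of it).
- silhouettes(camera, query): "region" (384x512 bool, what is visible of it) and "xy" ([column, row] in pixels, amid what is visible of it).
Readings, each from a call of its own:
- current_clock(): time.
- current_joint_pos(): joint angles.
- current_qvel(): joint speeds.
- current_joint_torque(): joint torques, N m.
- current_position(): TCP position.
- current_orientation(): TCP orientation.
- current_force(): force on the tool from outside, world axes, zero at the start.
- current_torque(): the same for the moment, N m.
- current_finger_gap(): finger opening in m.
- current_grip_force(): force on a finger pad.
Only numpy, scipy, OpenCV 4.12 (cv2) and the standard library are available. Lean on these libraries where they do the work, as an engineer would, in place of code of your own. Each camera call takes 0.05 s, during which the arm holds its last target. There are 200 camera calls.

TASK

Set out the bench for casing up a watch: stand the casing cushion midway between the movement in its holder and the parts tray, lay the open watch case centrally on the cushion just as it lies now, open back up, and lay the case back flat in the tray's large empty compartment. Put the clear dust bell centrally over the movement without knocking it, and stand the loupe straight behind the cushion (on the side away from the robot) with about 3 cm clear between the two. Set each thing down upright rather than dropping it, and leave the screwdriver stand, the oil stand and the tool block where they are.

Things in the scene. Friction and masses are not known exactly. Their poses are not given: they have to be found in the camera images.
- movement_holder: Fixed, does not move: round aluminium movement holder, 50 mm diameter, 19 mm high to its highest screw, with a bare brass watch movement (about 31 mm) showing wheels and screws on top. Origin: centre of its underside, on the bench; z up, x away from the robot to within 0.15 rad.
- parts_tray: Fixed: grey parts tray, 130 mm (x) by 92 mm (y) outside, rim 11 mm high, walls 4 mm, floor 3 mm thick. Divider 26.5 mm to -x of centre: narrow strip at -x with hands and screws; large empty compartment at +x, 86 (x) by 84 mm inside, centre 18 mm to +x of the origin. x points away from the robot within 0.4 rad. Stands 280-300 mm left or right of the holder. Origin: centre of underside.
- cushion: Loose casing cushion: flat round rubber block, black on a grey base ring, 64 mm diameter, 22 mm high, flat top, about 100 g. Origin: centre of its underside; z up.
- watch_case: Loose steel watch case without movement, glass down, open back up: round body 44 mm across, 11 mm high, four lugs. Lug pairs lie along its x, 52 mm over their ends, each lug 4 mm wide at y = +/-9.5 mm, 1 to 8 mm above the underside: fingers closing along x bear on both lugs of a pair. Small crown sticks out 3.5 mm at +y. About 70 g. Origin: centre of its underside; z up.
- case_back: Loose steel case back: plain flat disc, 38 mm diameter, 6 mm thick (the lowest 1 mm only 34 mm across), six small dark notches near its rim, no lugs, outer face up, about 30 g. Origin: centre of its underside; z up.
- dust_bell: Loose clear dust bell, open below: 90 mm across the rim, wall 3 mm, top of the dome 40 mm high, 37 mm high inside; on it a black knob to hold it by, a 16 mm diameter cylinder from 43 to 59 mm above the rim, on a thinner neck. About 90 g. Origin: centre of the rim plane at its underside; z up.
- loupe: Loose black loupe (watchmaker's eyeglass) standing on its wide eye end, lens up: 36 mm diameter at the foot, tapering to a straight 30 mm barrel from 18 to 34 mm height, 34 mm high, about 30 g. Origin: centre of its underside; z up.
- driver_stand: Bystander, loose: round black screwdriver stand, 86 mm diameter, with nine slim upright screwdrivers in a ring, about 102 mm high. Origin: centre of its underside.
- oil_stand: Bystander, loose: aluminium bar 95 by 36 mm with a row of three black-lidded oil cups, 29 mm high; it stands among the loose things. Long along its x. Origin: centre of its underside.
- tool_block: Bystander, loose: dark wooden block 60 (x) by 112 mm (y), 34 mm high, with upright broaches and needles up to 100 mm high in all. Origin: centre of its underside.
Things that resemble listed ones, but are neither listed nor needed, are in the scene too. What is shaped like the dust_bell but red is not meant. There is more than one size of the loupe; the job needs the smaller.

How it is judged:
By the outcome, as a careful person would: the job done as asked, in the order asked, and still so for the second after the job is handed in, with the robot touching nothing.
It also fails if it takes over 128 s, if anything falls off the work surface, if the arm or the gripper's body presses on something with over 40 N, if the wrist force passes 120 N, or if a joint passes its speed limit or range.

## Working session

There is one attempt and no reset: what is moved stays moved. The work goes in short steps, each a Python script; the robot and the scene stay as the last script left them, time stands still between calls to the robot, and variables do not carry over. Pictures are saved under pics/ and viewed, at most 14 in all, crops included, and the job is handed in when it is done.

```bash
ls; mkdir -p pics; cat > h.py <<'E'
import numpy as np, cv2, os
from bench import *
def world(c,px,z=None):
    """pixels (N,2) -> world; uses depth, or plane z if given"""
    px=np.atleast_2d(np.asarray(px,float)); K=c["intrinsics"];R=c["R"];t=c["t"]
    ray=np.c_[px,np.ones(len(px))]@np.linalg.inv(K).T
    if z is None:
        d=c["range_z"][px[:,1].round().astype(int),px[:,0].round().astype(int)]
        return (ray*d[:,None]-t)@R
    o=-R.T@t; w=ray@R
    return o+w*((z-o[2])/w[:,2])[:,None]
def pix(c,X):
    p=(np.atleast_2d(X)@c["R"].T+c["t"])@c["intrinsics"].T
    return p[:,:2]/p[:,2:]
E
cat > a.py <<'E'
from h import *
names="movement_holder parts_tray cushion watch_case case_back dust_bell loupe driver_stand oil_stand tool_block".split()
for cam in("top","scene"):
    c=capture(cam); cv2.imwrite(f"pics/{cam}0.png",cv2.resize(c["image"],(800,600),interpolation=cv2.INTER_CUBIC))
    print(cam,"cam pos",(-c["R"].T@c["t"]).round(3))
    for n in names:
        for d in silhouettes(cam,n):
            if d["conf"]<.2: continue
            m=d["region"]&(c["range_z"]>0); v,u=np.nonzero(m)
            if len(u)==0: print(n,d["xy"],d["conf"],"nodepth");continue
            P=world(c,np.c_[u,v]); 
            print(n,round(d["conf"],2),np.round(d["xy"]),len(u),"med",np.median(P,0).round(3),"mid",((np.percentile(P,2,0)+np.percentile(P,98,0))/2).round(3),"ext",np.ptp(P,axis=0).round(3),"zmax",np.percentile(P[:,2],98).round(3))
print(current_clock())
E
python3 a.py
```

```text
pics
top cam pos [ 0.433 -0.03   0.995]
movement_holder 0.49 [191. 214.] 242 med [0.436 0.14  0.015] mid [0.436 0.141 0.014] ext [0.043 0.046 0.019] zmax 0.021
parts_tray 0.96 [297. 200.] 1624 med [ 0.451 -0.146  0.003] mid [ 0.452 -0.146  0.006] ext [0.14  0.112 0.018] zmax 0.013
cushion 0.73 [100. 223.] 505 med [0.412 0.386 0.022] mid [0.412 0.389 0.016] ext [0.062 0.072 0.029] zmax 0.025
watch_case 0.5 [277. 129.] 214 med [ 0.663 -0.097  0.006] mid [ 0.662 -0.097  0.007] ext [0.048 0.041 0.016] zmax 0.013
case_back 0.49 [114. 155.] 164 med [0.592 0.353 0.006] mid [0.592 0.354 0.005] ext [0.036 0.041 0.013] zmax 0.009
dust_bell 0.8 [385. 264.] 1004 med [ 0.282 -0.374  0.038] mid [ 0.28  -0.379  0.029] ext [0.093 0.099 0.066] zmax 0.058
dust_bell 0.68 [371. 216.] 961 med [ 0.421 -0.336  0.038] mid [ 0.421 -0.34   0.029] ext [0.09  0.097 0.064] zmax 0.058
dust_bell 0.67 [416. 186.] 860 med [ 0.493 -0.457  0.038] mid [ 0.493 -0.462  0.034] ext [0.081 0.082 0.06 ] zmax 0.059
loupe 0.71 [387. 119.] 285 med [ 0.674 -0.387  0.046] mid [ 0.676 -0.391  0.03 ] ext [0.042 0.043 0.046] zmax 0.
[... 1222 characters left out ...]
oupe 0.72 [247. 281.] 395 med [ 0.686 -0.407  0.033] mid [ 0.682 -0.399  0.025] ext [0.056 0.063 0.057] zmax 0.05
loupe 0.66 [227. 265.] 145 med [ 0.6   -0.369  0.023] mid [ 0.598 -0.365  0.021] ext [0.027 0.029 0.037] zmax 0.037
driver_stand 0.65 [367. 170.] 570 med [0.745 0.253 0.028] mid [0.742 0.294 0.049] ext [0.094 0.226 0.11 ] zmax 0.099
oil_stand 0.71 [321. 194.] 304 med [0.668 0.063 0.015] mid [0.666 0.065 0.015] ext [0.108 0.088 0.033] zmax 0.029
oil_stand 0.25 [298. 134.] 152 med [0.416 0.372 0.02 ] mid [0.416 0.384 0.013] ext [0.065 0.064 0.027] zmax 0.026
tool_block 0.57 [286. 255.] 1037 med [ 0.733 -0.282  0.033] mid [ 0.713 -0.251  0.035] ext [0.095 0.174 0.103] zmax 0.072
1.1
```

View pics/top0.png

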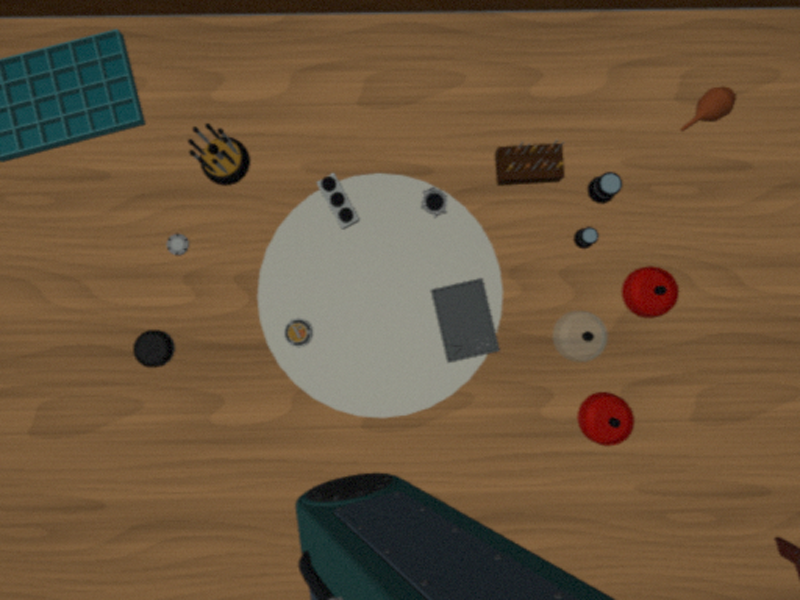

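View pics/scene0.png

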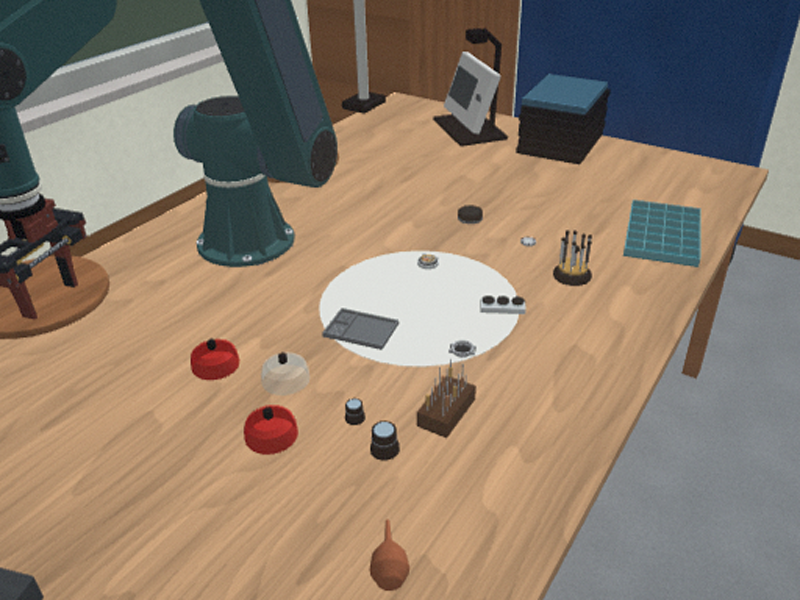

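The top view (800x600) shows the cushion at (154,348), case back (177,244), movement (298,332), tray (465,320), watch case (434,202) and oil stand (337,200).

- **Bells:** the clear one is at (580,336), with red ones at (650,292) and (605,418). The clear one fits.
- **Loupes:** there is a small one at (586,237) and a larger one at (605,186), with heights of 37 and 50 mm. The small one fits the 34 mm description.

I'll confirm both choices in an enlarged crop and refine the poses.

```bash
cat > b.py <<'E'
from h import *
c=capture("top"); im=c["image"]
a=cv2.resize(im[90:290,345:445],None,fx=3,fy=3,interpolation=cv2.INTER_CUBIC)
b=cv2.resize(im[112:146,258:298],None,fx=12,fy=12,interpolation=cv2.INTER_CUBIC)
o=np.zeros((600,800,3),np.uint8); o[:600,:300]=a; o[:408,310:790]=b; cv2.imwrite("pics/crop1.png",o)
vv,uu=np.mgrid[:384,:512]; P=world(c,np.c_[uu.ravel(),vv.ravel()]); ok=c["range_z"].ravel()>0
def near(x,y,r,z0,z1):
    m=ok&(np.hypot(P[:,0]-x,P[:,1]-y)<r)&(P[:,2]>z0)&(P[:,2]<z1); Q=P[m]
    (cx,cy),rad=cv2.minEnclosingCircle(Q[:,:2].astype(np.float32))
    return Q[:,:2].mean(0).round(4),(round(cx,4),round(cy,4)),round(rad,4),len(Q),np.median(Q[:,2]).round(4)
print("bench z",np.median(P[ok&(np.hypot(P[:,0]-.55,P[:,1])<.05)][:,2]))
for n,x in dict(cushion=(.412,.388,.05,.017,.04),holder=(.436,.14,.05,.010,.04),back=(.592,.354,.04,.0035,.02),knob=(.42,-.336,.03,.048,.07),bell=(.421,-.34,.06,.02,.07),loupe=(.59,-.356,.04,.028,.05),case=(.663,-.097,.04,.006,.03)).items(): print(n,*near(*x))
def mask(n,k=0): return silhouettes("top",n)[k]["region"].astype(np.uint8)
for n,z in(("parts_tray",.011),("watch_case",.006),("case_back",.006),("movement_holder",.015),("cushion",.022)):
    cs,_=cv2.findContours(mask(n),cv2.RETR_EXTERNAL,cv2.CHAIN_APPROX_NONE); k=max(cs,key=cv2.contourArea)[:,0]
    W=world(c,k,z)[:,:2]; r=cv2.minAreaRect((W*1000).astype(np.float32)); print(n,np.round(r[0],1),np.round(r[1],1),round(r[2],2))
    v,u=np.nonzero(mask(n)); w=world(c,np.c_[u,v],z)[:,:2]; ww,ve=np.linalg.eigh(np.cov(w.T)); print("  centroid",w.mean(0).round(4),"principal yaw",np.arctan2(ve[1,1],ve[0,1]).round(3),np.sqrt(ww).round(4))
E
python3 b.py
```

```text
bench z 0.00047916453535072737
cushion [0.4117 0.3888] (0.4119, 0.3897) 0.0321 452 0.0222
holder [0.4351 0.1425] (0.435, 0.1433) 0.0245 215 0.016
back [0.5934 0.3539] (0.5934, 0.3577) 0.0357 144 0.0058
knob [ 0.4207 -0.3424] (0.419, -0.3437) 0.008 36 0.0587
bell [ 0.4206 -0.3388] (0.4204, -0.3433) 0.044 849 0.0385
loupe [ 0.5917 -0.3588] (0.5919, -0.3597) 0.0151 103 0.0339
case [ 0.6607 -0.0964] (0.6614, -0.0983) 0.0268 126 0.0096
parts_tray [435.1 143.4] [43.1 45.8] 89.64
  centroid [0.4345 0.1438] principal yaw -2.906 [0.0117 0.012 ]
watch_case [661.3 -97.4] [43.4 46.7] 74.89
  centroid [ 0.6604 -0.0968] principal yaw -2.783 [0.0113 0.0123]
case_back [592.5 352. ] [35.6 33. ] 89.12
  centroid [0.5926 0.3529] principal yaw 1.187 [0.0091 0.0096]
movement_holder [435.  141.3] [45.8 45.5] 89.04
  centroid [0.4351 0.1416] principal yaw -2.358 [0.0124 0.0125]
cushion [414.1 386.5] [63.3 66.1] 0.78
  centroid [0.4133 0.3865] principal yaw 1.72 [0.016  0.0177]
```

View pics/crop1.png

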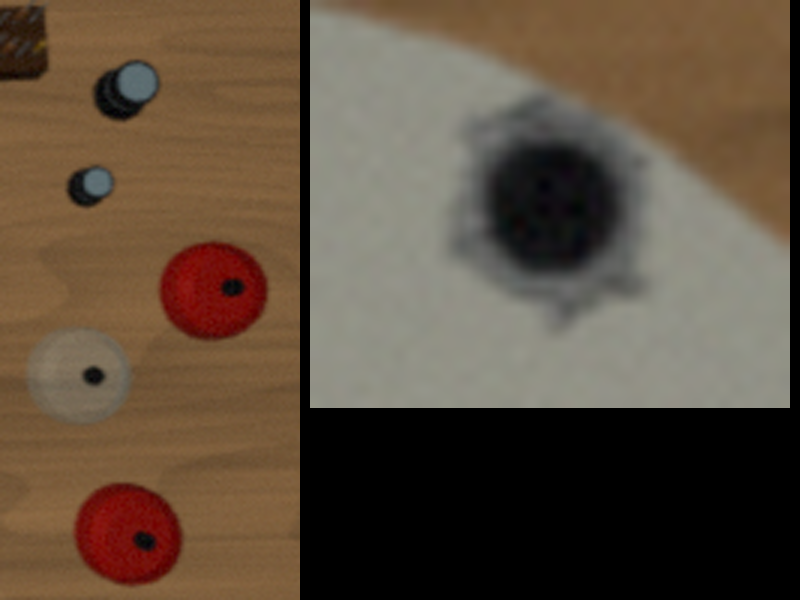

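The clear bell is at crop (80,375), between the two reds. The small loupe is at crop (90,185), with the larger one above it at (130,85). The case's lug pairs are at crop (505,118) and (598,303), and its crown is at (455,245), so its yaw is about 0.43. I'll refine the case and tray yaw with a quick fit, then pick the cushion.

```bash
cat >> h.py <<'E'
from scipy.spatial.transform import Rotation as Ro
def down(yaw):
    """tool pointing down, closing line (tool y) at angle yaw in world (mod pi), nearest wrist solution"""
    return (Ro.from_euler("z",yaw-np.pi/2)*Ro.from_euler("x",np.pi)).as_quat()
def q_for(p,yaw):
    """choose of the two half-turn grasps the one with smaller joint-6 angle"""
    best=None
    for k in(0,np.pi):
        q=down(yaw+k); j=inverse_kinematics(p,q)
        if j is not None and (best is None or abs(j[5])<best[0]): best=(abs(j[5]),q)
    if best is None: raise PlanningError(f"no ik {p}")
    return best[1]
def pick(x,y,yaw,h,opening,zs=.15):
    q=q_for([x,y,zs],yaw); move_ptp([x,y,zs],q); move_gripper(opening)
    servo_line([x,y,h+.03],rate=.2); hit=servo_line([x,y,h],rate=.06,contact_N=6)
    z=current_position()[2]; move_gripper(0.0)
    print("hit",hit,"tcp",np.round(current_position(),4),"gap",round(current_finger_gap(),4),"grip",current_grip_force())
    servo_line([x,y,zs],rate=.15); print("lifted gap",round(current_finger_gap(),4),"F",np.round(current_force(),2),"t",current_clock())
    return z
def place(x,y,yaw,tz,opening,zs=.15,up=.15):
    q=q_for([x,y,zs],yaw); move_ptp([x,y,zs],q)
    servo_line([x,y,tz+.015],rate=.15); hit=servo_line([x,y,tz-.002],rate=.02,contact_N=2.5)
    print("place hit",hit,"tcp",np.round(current_position(),4),"want z",tz)
    sleep(.2); move_gripper(opening); sleep(.2); servo_line([x,y,tz+.05],rate=.08); servo_line([x,y,up],rate=.2)
    print("t",current_clock())
E
cat > c.py <<'E'
from h import *
from scipy.optimize import minimize
c=capture("top")
S=[d["region"] for d in silhouettes("top","parts_tray")]; m=max(S,key=lambda a:a.sum())
v,u=np.nonzero(m); W=world(c,np.c_[u,v],.011)[:,:2]
r=cv2.minAreaRect((W*1000).astype(np.float32)); print("tray",r,W.mean(0).round(4),m.sum())
g=c["image"].astype(float).mean(2)
vv,uu=np.mgrid[105:153,250:306]; px=np.c_[uu.ravel(),vv.ravel()]
# subsample
gx,gy=np.meshgrid(np.arange(-.035,.035,.0007),np.arange(-.035,.035,.0007)); L=np.c_[gx.ravel(),gy.ravel()]
ins=(np.hypot(*L.T)<.022)|((abs(L[:,0])<.026)&(abs(abs(L[:,1])-.0095)<.002))|((abs(L[:,0])<.002)&(L[:,1]>0)&(L[:,1]<.0255))
ring=ins&(np.hypot(*L.T)>.020); out=~ins&(np.hypot(*L.T)<.032)&(np.hypot(*L.T)>.0225)
def f(p):
    cs,s=np.cos(p[2]),np.sin(p[2]); X=L@np.array([[cs,s],[-s,cs]])+p[:2]
    q=pix(c,np.c_[X,np.full(len(X),.006)]).astype(np.float32)
    val=cv2.remap(g.astype(np.float32),q[:,:1],q[:,1:],cv2.INTER_LINEAR)[:,0]
    val=np.minimum(val,150) if False else val
    return val[ring].mean()-val[out].mean()
best=min((f((.661+dx,-.0975+dy,a)),dx,dy,a) for dx in np.arange(-.003,.0031,.0015) for dy in np.arange(-.003,.0031,.0015) for a in np.arange(-np.pi,np.pi,.1))
print("case",best)
for a in np.arange(.1,.8,.1): print(round(a,1),round(f((.661+best[1],-.0975+best[2],a)),2),end=" ")
z=minimize(f,(.661+best[1],-.0975+best[2],best[3]),method="Nelder-Mead",options=dict(initial_simplex=np.array([.661+best[1],-.0975+best[2],best[3]])+np.array([[0,0,0],[.001,0,0],[0,.001,0],[0,0,.1]]))); print(z.x,z.fun)
for n,p,h,ya in(("cushion",(.412,.389),.004,np.pi/2),("cpl",(.444,-.002),.004,np.pi/2),("case",(.661,-.0975),.0025,.43),("back",(.593,.3535),.001,.3),("knob",(.42,-.343),.045,.0),("loupe",(.592,-.359),.018,np.pi/2)):
    for hh in(h,.16):
        q=q_for([*p,hh],ya); print(n,hh,np.round(inverse_kinematics([*p,hh],q),2))
E
python3 c.py
```

```text
tray ((452.03363037109375, -145.28811645507812), (131.62863159179688, 93.5339126586914), 11.900799751281738) [ 0.4515 -0.1454] 1653
case (np.float32(-23.713081), np.float64(-0.003), np.float64(0.0), np.float64(-2.6415926535897927))
0.1 -20.41 0.2 -20.85 0.3 -22.25 0.4 -23.39 0.5 -22.7 0.6 -21.03 0.7 -19.02 [ 0.65834598 -0.09733264 -2.69861792] -23.992523193359375
cushion 0.004 [ 0.63  0.59  1.78  0.    0.77 -0.94]
cushion 0.16 [ 0.63  0.38  1.66  0.    1.11 -0.94]
cpl 0.004 [-0.16  0.49  2.05 -0.    0.6   1.41]
cpl 0.16 [-0.16  0.21  1.91 -0.    1.02  1.41]
case 0.0025 [-0.25  0.69  1.54  0.    0.91 -0.68]
case 0.16 [-0.25  0.51  1.42  0.    1.21 -0.68]
back 0.001 [ 0.44  0.72  1.48 -0.    0.94  0.14]
back 0.16 [ 0.44  0.54  1.37 -0.    1.23  0.14]
knob 0.045 [-0.81  0.5   1.81  0.    0.83 -0.81]
knob 0.16 [-0.81  0.34  1.71  0.    1.09 -0.81]
loupe 0.018 [-0.64  0.7   1.47 -0.    0.98  0.93]
loupe 0.16 [-0.64  0.54  1.36 -0.    1.24  0.93]
```

```bash
cat > d.py <<'E'
from h import *
z=pick(.412,.389,np.pi/2,.004,.084)
place(.4435,-.001,np.pi/2,z,.084)
E
python3 d.py
```

```text
hit False tcp [0.4122 0.3891 0.0043] gap 0.0636 grip 30.000179149210453
lifted gap 0.0637 F [ 0.35  0.7  -1.28] t 8.5333
place hit True tcp [ 0.4434 -0.001   0.004 ] want z 0.003708081084574464
t 14.6
```

```bash
cat >> h.py <<'E'
def look(name,items):
    c=capture("top"); cv2.imwrite(f"pics/{name}.png",cv2.resize(c["image"],(800,600),interpolation=cv2.INTER_CUBIC))
    vv,uu=np.mgrid[:384,:512]; P=world(c,np.c_[uu.ravel(),vv.ravel()]); ok=c["range_z"].ravel()>0
    for n,(x,y,r,z0,z1) in items.items():
        m=ok&(np.hypot(P[:,0]-x,P[:,1]-y)<r)&(P[:,2]>z0)&(P[:,2]<z1); Q=P[m]
        if len(Q)<5: print(n,"few",len(Q)); continue
        e,rad=cv2.minEnclosingCircle(Q[:,:2].astype(np.float32)); print(n,"mean",Q.mean(0).round(4),"circ",np.round(e,4),round(rad,4),len(Q))
    return c
E
cat > e.py <<'E'
from h import *
move_ptp([.45,-.40,.2],q_for([.45,-.40,.2],np.pi/2))
look("l1",dict(cushion=(.4435,-.001,.05,.017,.04),case=(.661,-.0975,.04,.006,.03),holder=(.435,.142,.05,.01,.04)))
E
python3 e.py
```

```text
cushion mean [ 4.441e-01 -1.000e-04  2.210e-02] circ [ 4.439e-01 -4.000e-04] 0.0317 431
case mean [ 0.6606 -0.0959  0.0098] circ [ 0.659  -0.0923] 0.0293 121
holder mean [0.4348 0.1427 0.0154] circ [0.4352 0.1429] 0.0246 219
```

View pics/l1.png

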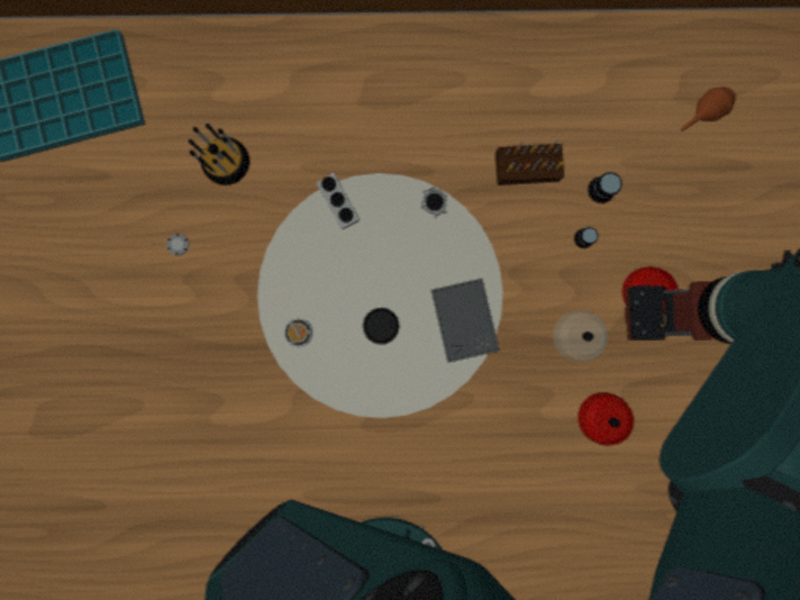

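Cushion at (380,325) px, midway as intended. Now the case.

```bash
cat > f.py <<'E'
from h import *
z=pick(.6605,-.097,.44,.0025,.072)
place(.4436,-.0008,.44,z+.0222,.066)
move_ptp([.593,.3535,.2],q_for([.593,.3535,.2],.3+0))
c=look("l2",dict(case=(.4436,-.001,.04,.028,.05),cushion=(.4435,-.001,.05,.017,.0245)))
p=pix(c,[[.4436,-.001,.03]])[0].astype(int); im=c["image"][p[1]-22:p[1]+22,p[0]-28:p[0]+28]
cv2.imwrite("pics/crop2.png",cv2.resize(im,None,fx=10,fy=10,interpolation=cv2.INTER_CUBIC))
E
python3 f.py
```

```text
hit False tcp [ 0.6607 -0.0971  0.0028] gap 0.0503 grip 30.216038253129227
lifted gap 0.0499 F [-0.54 -0.05 -0.48] t 20.975
place hit True tcp [ 0.4435 -0.0008  0.0246] want z 0.024394900194375957
t 25.675
case mean [ 0.4435 -0.0013  0.0323] circ [4.441e-01 2.000e-04] 0.0263 108
cushion mean [4.445e-01 3.000e-04 2.190e-02] circ [ 4.443e-01 -3.000e-04] 0.0319 193
```

View pics/crop2.png

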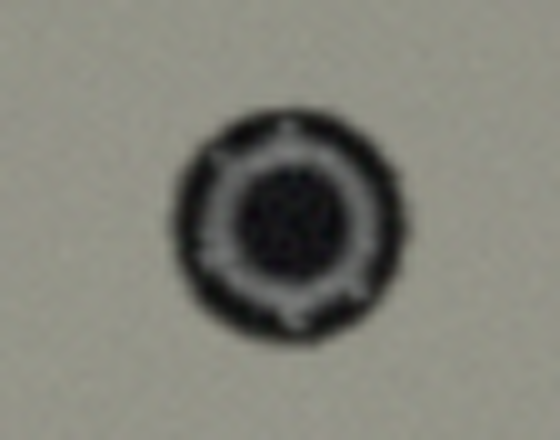

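The case sits open back up and central on the cushion (crop centre (290,222)), with the lug pairs visible. Next is the case back.

```bash
cat > g.py <<'E'
from h import *
z=pick(.5928,.3532,1.03,.0015,.052)
place(.4693,-.1420,.2077,z+.003,.046)
z=None
move_ptp([.42,-.343,.2],q_for([.42,-.343,.2],0))
look("l3",dict(back=(.4693,-.142,.035,.0065,.02)))
print(np.round(current_position(),4))
E
python3 g.py
```

```text
hit True tcp [5.923e-01 3.531e-01 4.000e-04] gap 0.0367 grip 30.753416264924454
lifted gap 0.0369 F [-0.48 -0.58  0.14] t 31.1833
place hit True tcp [ 0.4691 -0.142   0.0034] want z 0.0034224267604980084
t 36.975
back mean [ 0.47   -0.1409  0.0092] circ [ 0.4683 -0.1406] 0.0342 140
[ 0.4197 -0.341   0.1988]
```

View pics/l3.png

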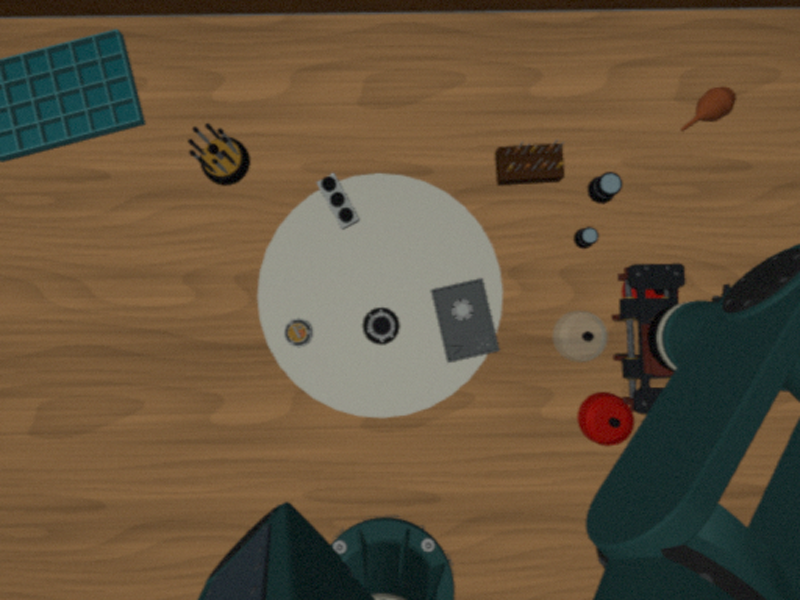

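Case back lies flat in the large compartment at (462,310). Now the bell.

```bash
cat > i.py <<'E'
from h import *
z=pick(.4197,-.3432,0,.0445,.04,zs=.2)
place(.4345,.1422,np.pi/2,z,.04,zs=.2,up=.2)
move_ptp([.5915,-.3595,.15],q_for([.5915,-.3595,.15],np.pi/2))
look("l4",dict(knob=(.4345,.142,.03,.048,.07),bell=(.4345,.142,.06,.02,.07)))
E
python3 i.py
```

```text
hit False tcp [ 0.4198 -0.3434  0.0447] gap 0.0151 grip 30.00034064054489
lifted gap 0.015 F [-0.11 -0.38 -0.93] t 41.6
place hit True tcp [0.4343 0.1422 0.0446] want z 0.04423171853321757
t 47.5917
knob mean [0.436  0.142  0.0579] circ [0.4363 0.1423] 0.008 33
bell mean [0.4361 0.1398 0.0378] circ [0.4364 0.1424] 0.0442 847
```

View pics/l4.png

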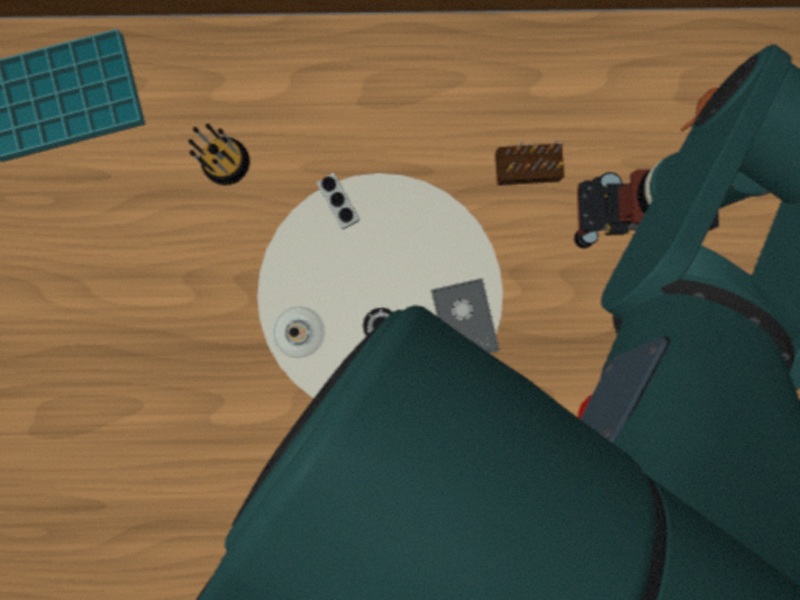

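The bell stands centrally over the movement at (298,332). Last, the small loupe.

```bash
cat > j.py <<'E'
from h import *
z=pick(.5914,-.3592,np.pi/2,.0175,.055)
place(.5240,-.0006,np.pi/2,z,.05,up=.2)
move_ptp([.45,-.40,.25],q_for([.45,-.40,.25],np.pi/2))
look("l5",dict(loupe=(.524,0,.04,.028,.05),cushion=(.4435,-.001,.05,.017,.0245),case=(.4436,-.001,.04,.028,.05),back=(.4693,-.142,.03,.0065,.02),knob=(.4345,.142,.03,.048,.07)))
c=capture("scene"); cv2.imwrite("pics/s5.png",cv2.resize(c["image"][110:290,190:430],(800,600),interpolation=cv2.INTER_CUBIC))
print(current_clock())
E
python3 j.py
```

```text
hit False tcp [ 0.5916 -0.3594  0.0178] gap 0.0288 grip 29.946247263578698
lifted gap 0.0287 F [ 0.64 -0.13  0.47] t 53.25
place hit True tcp [ 5.238e-01 -5.000e-04  1.740e-02] want z 0.01719623537109144
t 58.775
loupe mean [5.236e-01 5.000e-04 3.410e-02] circ [5.237e-01 1.000e-04] 0.0146 98
cushion mean [0.444  0.0013 0.0216] circ [ 4.443e-01 -2.000e-04] 0.0319 193
case mean [ 0.4445 -0.0005  0.0319] circ [ 0.4445 -0.0015] 0.0273 119
back mean [ 0.4696 -0.1413  0.0093] circ [ 0.4645 -0.1461] 0.0252 137
knob mean [0.4361 0.1421 0.0583] circ [0.4362 0.1427] 0.008 32
60.3917
```

View pics/l5.png

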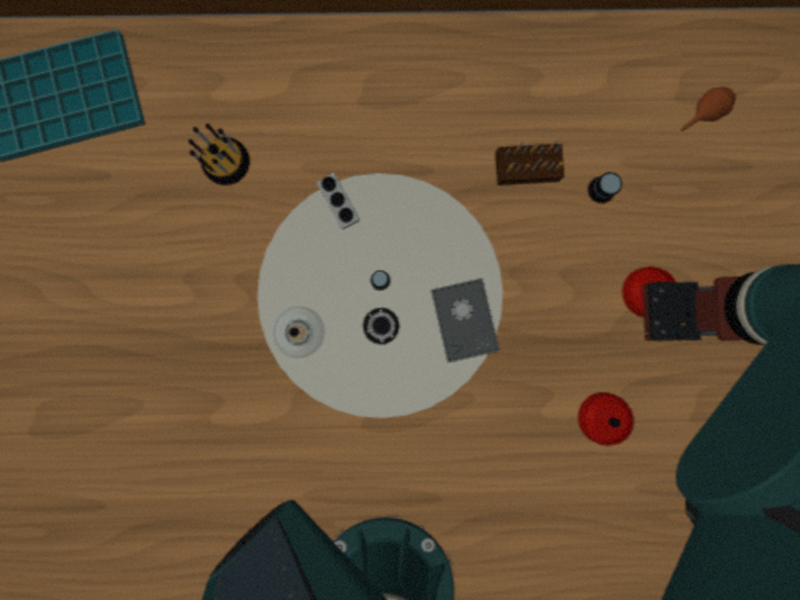

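View pics/s5.png

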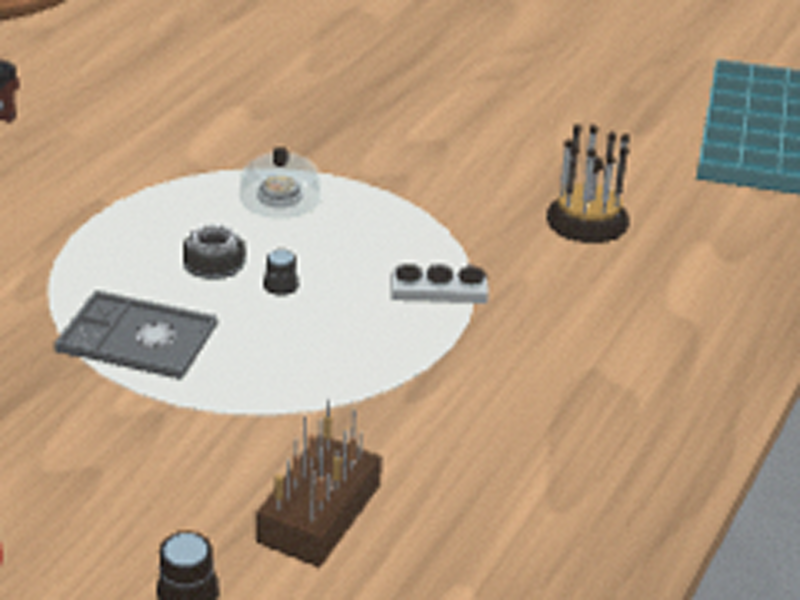

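Everything is in place: the loupe at (380,280) px is straight behind the cushion at (380,325), the bell covers the movement, the case back is flat in the tray, and the three stands have not moved.

```bash
python3 -c "from bench import *; print(close_job())"
```

```text
the job is handed in; nothing more can be done
None
```

The bench is set out as asked and handed in at about 60 s of the 128 s: in the last pictures each thing was upright and within about 2 mm of its intended spot, and the three stands had not moved.

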